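# Pack and wedge a whetstone tight in its holder

### The job

Set up the whetstone in its wooden holder for sharpening: slide the stone along its bed, away from you, until it butts against the far stop, then stand packing pieces side by side in the gap behind it, as many as leave just room for the wedge, and leave any spare piece where it stands. Slide the wedge thin end first, from the holder's right, between the packing and the slanting near stop until it bites with its thin end right across the stop and everything is tight. Finish while still gripping the wedge by its thick tail and pressing it firmly in, so that it can be tapped home; do not disturb the jug, timer, scissors or peeler.

Things in the scene. Friction and masses are not known exactly. Their poses are not given: they have to be found in the camera images.
- holder: Dark wooden whetstone holder, 300 x 76 mm; does not move. It stands on a level board that covers the hob, top 22 mm above z = 0. Origin: centre of underside; x along it to the far stop, y left, z up; yaw within 0.25 rad. Stone, packing and wedge stand on its bed at z = +21 mm. Low guide strips (8 mm tall, |y| 29.5 to 35.5 mm) flank the stone only at x = -45..0 and +83..+128 mm.
- far_stop (a point): Middle of the foot of the far stop's flat face, on the bed at x = +128 mm of the holder. The far stop is fixed, 22 mm tall above the bed.
- near_stop: Dark wooden bar 18 mm thick, 52 mm long, 26 mm tall, screwed to the near part of the bed (fixed; its place along the holder differs each time). Origin: on the bed, middle of its slanting face that looks at the stone; axes parallel to the holder's. At a distance y left of the origin the face lies y/5 nearer to the stone, so the gap narrows to the left, 1:5 like the wedge.
- stone: Two-layer whetstone (grey-brown below, cream above), 200 (x) x 56 (y) x 28 mm (z), about 0.6 kg, lying on the bed between the guide strips, 8 to 15 mm short of the far stop at the start. Origin: centre of its underside; axes parallel to the holder's. Home against the far stop its near end is at x = -72 mm of the holder. It can be gripped across its 56 mm width, between the strips.
- packer_a: Pale wooden packing piece, 10 mm thick (x), 66 mm long (y), 30 mm tall (z), standing on edge on the board left of the holder. Origin: centre of its underside. It is gripped by its ends, which stick out 5 mm beyond the stone on either side. The three pieces are alike; one or two are needed.
- packer_b: Another packing piece, the same as packer_a.
- packer_c: Another packing piece, the same as packer_a.
- wedge: Pale wooden wedge, 155 mm long (y), 28 mm tall, lying right of the holder, right side up. Origin: underside, half-way along, on its straight face (plane x = 0, which shall look at the stone); the wood is on the -x side. 5 mm thick at the thin end (y = +77.5 mm), thickening 1:5 to 28.6 mm at y = -40.5 mm; then a parallel tail to y = -77.5 mm. In use its axes are parallel to the holder's.
- wedge_tail (a point): Where to grip the wedge: middle of the parallel tail (28.6 mm thick across x), on the underside at x = -14.3, y = -59 mm of the wedge.
- wedge_tip (a point): Middle of the wedge's thin end, 14 mm above the underside. When it is level with the left side of the stone (28 mm left of the middle) the wedge fills a gap of 5 mm there, and 1 mm more for each 5 mm further. It is right when it bites with the tip between 10 mm short of that side and 64 mm beyond it.
- jug: Small white cream jug, 92 mm tall, standing at the far right of the board. Origin: centre of its underside.
- timer: Round wind-up kitchen timer, 59 mm across, 52 mm tall, standing beyond the scissors. Origin: centre of its underside.
- scissors: Kitchen scissors lying flat at the far left of the board, 199 mm long. Origin near their middle.
- peeler: Vegetable peeler, 170 mm long, lying on the right, beyond the wedge. Origin: its middle.

How it is judged:
By the outcome, as a careful person would: the job done as asked, in the order asked, and still so for the second after the job is handed in, while the arm keeps its last pose, push and grip.
It also fails if it takes over 72 s, if anything falls off the work surface, if the arm or the gripper's body presses on something with over 40 N, if the wrist force passes 120 N, or if a joint passes its speed limit or range.

### The arm

A 6-joint arm with a two-finger parallel gripper is mounted at the origin on a cart in front of the work surface, level with it; the furniture and walls round the work are solid. World frame = base frame: x ahead of the robot, y to its left, z up, the work surface at z = 0. Lengths are in m, angles in degrees, forces in N, time in s.
With the tool pointing down it reaches from about 0.3 to 0.75 m from the base axis. Payload 8.5 kg.
Tool frame: the origin (TCP) lies between the finger pads; the fingertips stand 19 mm ahead of it and the grasp point (between the pads) is the TCP; z points along the fingers, y is the line along which they close (so a half turn about z gives the same grasp; the last joint's range is limited). The gripper opens to 85 mm and grips with 20 to 120 N. Pads are 22 mm wide; open, the fingers measure 114 mm over their backs; the gripper's body (76 mm by 85 mm) begins 54 mm behind the grasp point. The pads swing forward as they close: fully open they stand 13 mm farther back than shut.
Start: joints at [-86.19, 21.807, 74.336, -0, 83.858, -12.336], TCP at [0.153, -0.528, 0.25] pointing down, gripper open.
Joint ranges: [-178.18, 178.18], [-50.72, 133.34], [12.68, 142.11], [-81.47, 261.47], [9.98, 163.14], [-165.26, 165.26]. Speed limits (degrees/s): [136.94, 136.94, 180, 180, 180, 180].

### API

Orientations are given as a 3x3 rotation matrix whose columns are the frame's x, y, z axes.
In Python, from rig import env, optics gives the robot as it stands.
- The arm moves only by the tool arm_command, never from a script. Its argument "commands" is one flat list of numbers, 7 for each row, row after row: the closure, from -1 (fully open) to 1 (shut), so that 0 is half open, then the shift along the tool's x, y, z as a fraction of full scale, then the turn, a rotation vector about the tool's x, y, z as a fraction of full scale. A call has 1 to 12 rows; each row is the pose to reach, as a shift and turn from the pose commanded when the call began, along the tool's axes at that moment; what a row does not reach only later rows make up. Full scale, the value 1, is 500 mm for a shift and 120 degrees for a turn. A row lasts 1/12 s, in which the tool goes at most 41.7 mm and 7.16 degrees, less where a joint would pass 70% of its speed; a pose out of reach is approached as far as the arm can. A call with a number of a shift or a turn outside -1 to 1 is refused whole. A call with a gripper value outside its range is refused whole. The fingers move at their own pace and stop on an object; "newtons" is the grip in N (left out, the last holds). Time passes only in rows, so rows that repeat a pose let the fingers close. It gives the time, the measured TCP pose, the force, the opening and the grip force at its end, in the units of the state.
- env.observe(): the state, without advancing time (a new reading comes with each control period).
- optics.get_image(name): name is "scene" or "side" or "wrist"; returns a dict with "image" (480x640x3 uint8, red, green, blue), "intrinsics" (3x3 intrinsics, pixels), "origin" and "orientation" of the camera in the world; the wrist camera has in their place "tool_from_camera" (4x4, takes a point from camera to tool coordinates, whose origin is the TCP and whose axes are the flange's). Camera axes: x right, y down, z forward; pixel columns grow to the right and rows downward; lengths in m; the calibration is good to about 2 mm. A picture is of the moment at which its call begins: read the wrist's pose just before it. There is no depth.
- env.close_job(): hands the job in; it is judged then, once.
The state is a dict: "time_s": time; "q": joint angles; "qvel": joint speeds; "joint_efforts": joint torques, N m; "position": TCP position; "tool_rot": TCP orientation; "ft_force": force on the tool from outside, world axes, zero at the start; "wrist_torque": the same for the moment, N m; "grip_width": finger opening in m; "gripper_force": force on a finger pad.
Only numpy, scipy, OpenCV 4.12 (cv2) and the standard library are available. Lean on these libraries where they do the work, as an engineer would, in place of code of your own. Each camera call takes 0.05 s, during which the arm holds its last target. There are 200 camera calls.

## Working session

There is one attempt and no reset: what is moved stays moved. The work goes in short steps, Python scripts to look and compute and a tool call to move; the robot and the scene stay as the last step left them, time stands still between calls to the robot, and variables do not carry over. Pictures are saved under pics/ and viewed, at most 10 in all, crops included, and the job is handed in when it is done.

Besides the shell and the picture viewer there is one more tool, called by a JSON object that holds its "method" and its "body", one argument or row to a line. arm_command: Moves the arm, as the interface text tells. Shift numbers are shares of 500 mm and turn numbers shares of 120 degrees, none past 1 either way. Its arguments: {"type":"object","properties":{"commands":{"type":"array","items":{"type":"number"}},"newtons":{"type":"number"}},"required":["commands"]}

```bash
ls; mkdir -p pics
python3 - <<'E'
from rig import env, optics
import cv2,numpy as np
s=env.observe(); print(s['time_s'],s['position'],np.round(s['tool_rot'],3).tolist(),s['grip_width'])
ims=[]
for n in ['scene','side','wrist']:
    d=optics.get_image(n); cv2.imwrite(f'pics/{n}0.png',d['image'][:,:,::-1])
    print(n,{k:np.round(v,4).tolist() for k,v in d.items() if k!='image'})
E
```

```text
pics
0.0 [ 0.15293049 -0.52803675  0.24970447] [[0.961, 0.278, -0.0], [0.278, -0.961, 0.001], [0.0, -0.001, -1.0]] 0.08522482037530009
scene {'intrinsics': [[595.5433, 0.0, 312.7253], [0.0, 595.5433, 244.8209], [0.0, 0.0, 1.0]], 'origin': [0.1355, 0.478, 0.9763], 'orientation': [[-0.7793, -0.4832, 0.3991], [-0.6267, 0.6062, -0.4897], [-0.0053, -0.6317, -0.7752]]}
side {'intrinsics': [[551.1253, 0.0, 322.4309], [0.0, 551.1253, 244.0254], [0.0, 0.0, 1.0]], 'origin': [0.3707, -1.0606, 0.4449], 'orientation': [[0.9746, -0.0751, 0.2109], [-0.2238, -0.354, 0.9081], [0.0064, -0.9322, -0.3619]]}
wrist {'intrinsics': [[346.6732, 0.0, 321.8535], [0.0, 346.6732, 239.9486], [0.0, 0.0, 1.0]], 'tool_from_camera': [[-0.0003, -0.9528, -0.3037, 0.0765], [1.0, -0.0004, 0.0004, 0.0004], [-0.0005, -0.3037, 0.9528, -0.1236], [0.0, 0.0, 0.0, 1.0]]}
```

View pics/scene0.png

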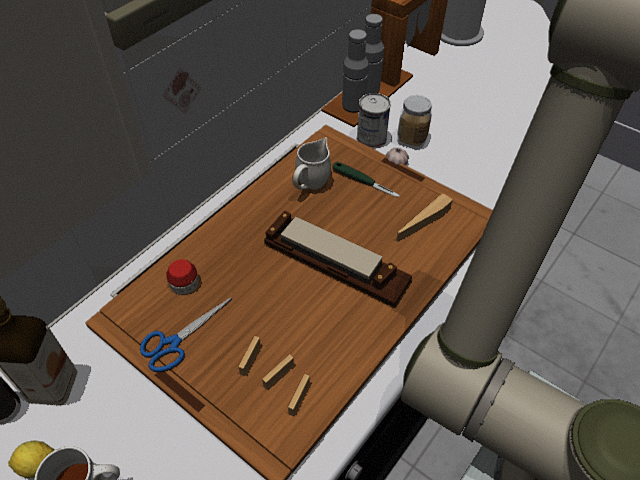

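View pics/side0.png

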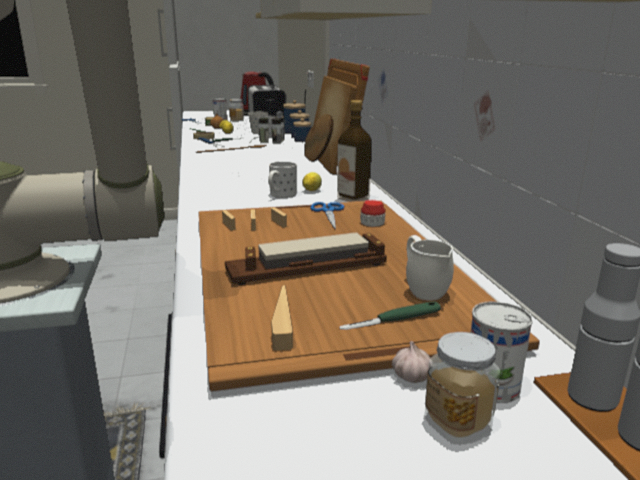

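The scene view shows the holder in the middle, with the far stop at about (280,222), the near stop at (387,272) and the stone's top from (285,230) to (380,268). The packers are at (250,355), (278,370) and (299,393), and the wedge runs from its thin end at (400,236) to its tail at (445,203). The side view agrees with this layout. Next I'll measure coarsely by colour.

```bash
cat > h.py <<'E'
from rig import env, optics
import cv2,numpy as np
def cam(n):
    s=env.observe(); d=optics.get_image(n)
    if n=='wrist':
        T=d['tool_from_camera']; R=np.array(s['tool_rot']); o=s['position']+R@T[:3,3]; R=R@T[:3,:3]
    else: o,R=np.array(d['origin']),np.array(d['orientation'])
    return d['image'],np.array(d['intrinsics']),o,R
def toplane(uv,c,z):
    _,K,o,R=c; uv=np.atleast_2d(np.asarray(uv,float))
    r=(R@np.linalg.inv(K)@np.c_[uv,np.ones(len(uv))].T).T
    return (o+r*((z-o[2])/r[:,2])[:,None])
def topix(P,c):
    _,K,o,R=c; q=(np.atleast_2d(P)-o)@R@K.T; return q[:,:2]/q[:,2:]
def blobs(mask,amin):
    n,l,st,ce=cv2.connectedComponentsWithStats(mask.astype(np.uint8))
    return [(l==i) for i in range(1,n) if st[i,4]>=amin]
def rect(m,c,z):
    cn=max(cv2.findContours(m.astype(np.uint8),0,1)[0],key=len)[:,0]
    P=toplane(cn,c,z)[:,:2]
    return cv2.minAreaRect((P*1000).astype(np.float32)),P
E
python3 - <<'E'
from h import *
c=cam('scene'); hsv=cv2.cvtColor(c[0],cv2.COLOR_RGB2HSV)
for (u,v) in [(330,248),(250,352),(279,368),(300,390),(430,213),(200,330),(440,216)]: print((u,v),hsv[v,u],c[0][v,u])
H,S,V=cv2.split(hsv)
for nm,m,z in [('stone',(S<75)&(V>110)&(H<40),.071),('wood',(V>170)&(S>75)&(S<150)&(H>12)&(H<28),.05)]:
    for b in blobs(m,60):
        ys,xs=np.nonzero(b)
        if not(120<xs.mean()<480 and 180<ys.mean()<430): continue
        r,P=rect(b,c,z); print(nm,xs.mean().round(),ys.mean().round(),b.sum(),np.round(r[0]),np.round(r[1]),round(r[2],1))
E
```

```text
(330, 248) [ 19  47 162] [162 151 132]
(250, 352) [ 17 116 197] [197 159 107]
(279, 368) [ 17 117 194] [194 155 105]
(300, 390) [ 17 119 188] [188 151 100]
(430, 213) [ 17 119 184] [184 146  98]
(200, 330) [ 14 169 121] [121  77  41]
(440, 216) [ 13 124  37] [37 27 19]
stone 191.0 221.0 1798 [815. -52.] [790.  81.] 89.9
stone 332.0 246.0 2225 [ 575. -115.] [199.  56.] 7.2
stone 198.0 321.0 229 [650. 156.] [113.  16.] 84.4
stone 450.0 375.0 2824 [252. -36.] [116. 124.] 6.0
wood 430.0 210.0 409 [ 479. -318.] [149.  25.] 84.5
wood 248.0 352.0 153 [549. 151.] [ 8. 64.] 17.1
wood 277.0 368.0 154 [489. 143.] [64.  8.] 84.5
wood 298.0 391.0 178 [434. 153.] [ 8. 64.] 14.0
```

The sizes check out: the stone is 199x56 at yaw 7.2°, with its centre at (575,-115), and the packers are 64 mm long. I'll move above the holder for a close look.

{"method": "arm_command", "body": {
  "commands": [-1,0.932,-0.58,0.06,0,0,0.074,-1,0.932,-0.58,0.06,0,0,0.074,-1,0.932,-0.58,0.06,0,0,0.074,-1,0.932,-0.58,0.06,0,0,0.074,-1,0.932,-0.58,0.06,0,0,0.074,-1,0.932,-0.58,0.06,0,0,0.074,-1,0.932,-0.58,0.06,0,0,0.074,-1,0.932,-0.58,0.06,0,0,0.074,-1,0.932,-0.58,0.06,0,0,0.074,-1,0.932,-0.58,0.06,0,0,0.074,-1,0.932,-0.58,0.06,0,0,0.074,-1,0.932,-0.58,0.06,0,0,0.074]
}}

```text
time_s: 1.2
position: [0.4878, -0.1551, 0.223]
tool_rot: [[0.992, 0.127, -0.0], [0.127, -0.992, -0.0], [-0.0, 0.0, -1.0]]
ft_force: [0.9, -1.5, 0.9]
grip_width: 0.0856
gripper_force: 0.0
```

```bash
cat >> h.py <<'E'
from scipy.spatial.transform import Rotation as Ro
def go(x,y,z,yaw):
    "shift/turn fractions from the measured pose to a tool-down pose (m, deg)"
    s=env.observe(); R=np.array(s['tool_rot']); p=np.array(s['position'])
    t=Ro.from_euler('z',yaw,degrees=True).as_matrix()@np.diag([1,-1,-1.])
    sh=R.T@(np.array([x,y,z])-p)/.5; tr=Ro.from_matrix(R.T@t).as_rotvec(degrees=True)/120
    print('go',np.round(sh,4),np.round(tr,4),'mm',np.round(sh*500,1)); return sh,tr
def st():
    s=env.observe(); R=np.array(s['tool_rot'])
    print('t',round(s['time_s'],2),'p',np.round(np.array(s['position'])*1e3,1),'yaw',round(np.degrees(np.arctan2(R[1,0],R[0,0])),2),'tilt',np.round(R[2,:2],4),'F',np.round(s['ft_force'],1),'w',round(s['grip_width']*1e3,1),'gf',np.round(s['gripper_force'],1))
E
python3 -c "
from h import *
st(); go(.52,-.12,.22,7.2)"
```

```text
t 1.2 p [ 487.8 -155.1  223. ] yaw 7.27 tilt [-0.      0.0001] F [ 0.9 -1.5  0.9] w 85.6 gf 0.0
go [ 0.0728 -0.0615  0.0059] [0.     0.     0.0006] mm [ 36.4 -30.8   3. ]
```

{"method": "arm_command", "body": {
  "commands": [-1,0.03,-0.06,0,0,0,0,-1,0.03,-0.06,0,0,0,0,-1,0.03,-0.06,0,0,0,0]
}}

```text
time_s: 1.45
position: [0.4981, -0.124, 0.2228]
tool_rot: [[0.992, 0.13, -0.001], [0.13, -0.992, 0.0], [-0.001, -0.0, -1.0]]
ft_force: [-1.1, -0.5, 0.1]
grip_width: 0.0853
gripper_force: 0.0
```

Run:
```python
from h import *
st(); c=cam('wrist'); cv2.imwrite('pics/w1.png',c[0][:,:,::-1])
np.save('w1.npy',np.array([c[1],c[3],np.tile(c[2],(3,1))]))
hsv=cv2.cvtColor(c[0],cv2.COLOR_RGB2HSV);H,S,V=cv2.split(hsv)
for nm,m,z in [('stone',(S<75)&(V>110)&(H<40),.071),('wood',(V>150)&(S>75)&(S<150)&(H>12)&(H<28),.052)]:
    for b in blobs(m,400):
        ys,xs=np.nonzero(b)
        r,P=rect(b,c,z); print(nm,xs.mean().round(),ys.mean().round(),b.sum(),np.round(r[0],1),np.round(r[1],1),round(r[2],2))
```

```text
t 1.45 p [ 498.1 -124.   222.8] yaw 7.45 tilt [-0.0006 -0.0002] F [-1.1 -0.5  0.1] w 85.3 gf 0.0
stone 326.0 114.0 17647 [ 566.1 -118.4] [185.4  56.2] 7.12
stone 586.0 137.0 1051 [ 591.8 -315.8] [56.1 12.5] 4.4
stone 608.0 357.0 5386 [ 392.9 -415. ] [172.7 142.5] 49.23
stone 60.0 352.0 8874 [353.  109.6] [115.1 238.8] 36.41
stone 357.0 379.0 9261 [ 346.1 -154.5] [215.   99.9] 89.93
stone 519.0 463.0 1366 [ 275.5 -367.3] [55.  62.5] 7.41
wood 142.0 154.0 83594 [521.4  35.6] [260.6 275. ] 89.97
wood 507.0 168.0 78682 [ 528.3 -285.4] [315.  249.1] 7.44
wood 346.0 314.0 862 [ 418.8 -154.3] [49.5 35.6] 63.38
```

View pics/w1.png

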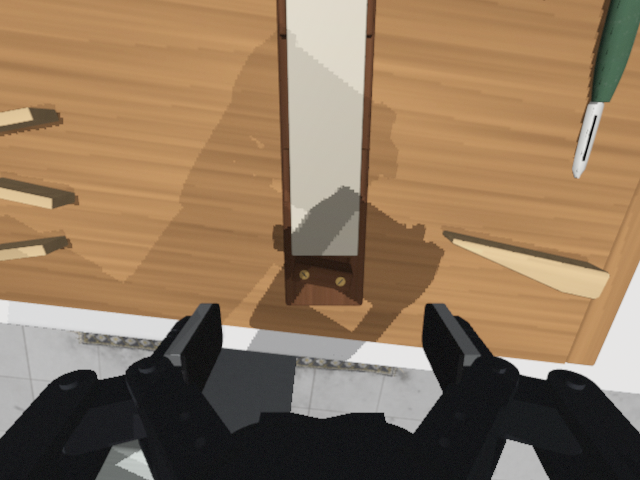

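The wrist view shows the stone's cream top, with its near edge at row 255, and the near stop with two screws at about (304,275) and (340,281). The wedge is on the right, thin end at (450,236) and tail at (590,282), and the three packers are on the left. Next I'll grip the stone between the strips.

```bash
python3 -c "
from h import *
go(.5981,-.1144,.067,7.15)"
```

```text
go [0.2019 0.0042 0.3117] [0.     0.0002 0.0016] mm [100.9   2.1 155.9]
```

{"method": "arm_command", "body": {
  "commands": [-1,0.202,0.004,0.05,0,0,0.002,-1,0.202,0.004,0.1,0,0,0.002,-1,0.202,0.004,0.15,0,0,0.002,-1,0.202,0.004,0.2,0,0,0.002,-1,0.202,0.004,0.27,0,0,0.002,-1,0.202,0.004,0.312,0,0,0.002,-1,0.202,0.004,0.312,0,0,0.002,-1,0.202,0.004,0.312,0,0,0.002]
}}

```text
time_s: 2.17
position: [0.5979, -0.1159, 0.0669]
tool_rot: [[0.993, 0.121, -0.001], [0.121, -0.993, 0.0], [-0.001, -0.001, -1.0]]
ft_force: [0.5, -0.6, 0.3]
grip_width: 0.0856
gripper_force: 0.0
```

{"method": "arm_command", "body": {
  "commands": [1,0,0,0,0,0,0,1,0,0,0,0,0,0,1,0,0,0,0,0,0,1,0,0,0,0,0,0,1,0,0,0,0,0,0,1,0,0,0,0,0,0],
  "newtons": 40
}}

```text
time_s: 2.67
position: [0.5989, -0.1146, 0.0693]
tool_rot: [[0.993, 0.122, 0.003], [0.122, -0.993, -0.001], [0.003, 0.001, -1.0]]
ft_force: [-1.2, 1.8, 7.1]
grip_width: 0.0557
gripper_force: 44.1
```

```bash
python3 -c "
from h import *
st()"
```

```text
t 2.67 p [ 598.9 -114.6   69.3] yaw 7.01 tilt [0.003 0.001] F [-1.2  1.8  7.1] w 55.7 gf 44.1
```

Gripped at 55.7 mm, as expected. I'll slide along +x in small steps.

{"method": "arm_command", "body": {
  "commands": [1,0.003,0,-0.003,0,0,0,1,0.008,0,-0.003,0,0,0,1,0.012,0,-0.003,0,0,0,1,0.016,0,-0.003,0,0,0,1,0.016,0,-0.003,0,0,0]
}}

```text
time_s: 3.08
position: [0.6062, -0.1138, 0.0693]
tool_rot: [[0.992, 0.123, -0.0], [0.123, -0.992, -0.001], [-0.0, 0.0, -1.0]]
ft_force: [-3.4, -0.0, 3.3]
grip_width: 0.0551
gripper_force: 44.3
```

{"method": "arm_command", "body": {
  "commands": [1,0.004,0,0,0,0,0,1,0.008,0,0,0,0,0,1,0.012,0,0,0,0,0,1,0.012,0,0,0,0,0]
}}

```text
time_s: 3.42
position: [0.6121, -0.113, 0.0693]
tool_rot: [[0.992, 0.122, -0.0], [0.122, -0.992, -0.0], [-0.001, 0.0, -1.0]]
ft_force: [-5.0, -0.5, 4.5]
grip_width: 0.0551
gripper_force: 44.4
```

{"method": "arm_command", "body": {
  "commands": [1,0.004,0,0,0,0,0,1,0.008,0,0,0,0,0,1,0.01,0,0,0,0,0,1,0.01,0,0,0,0,0]
}}

```text
time_s: 3.75
position: [0.6136, -0.1128, 0.0692]
tool_rot: [[0.992, 0.123, -0.01], [0.123, -0.992, -0.001], [-0.01, -0.0, -1.0]]
ft_force: [-24.0, -3.3, 15.3]
grip_width: 0.0551
gripper_force: 45.5
```

The stone is home: it travelled 14.5 mm, then the force rose to 24 N. I'll release and move back to look straight down on the gap.

{"method": "arm_command", "body": {
  "commands": [1,-0.008,0,0,0,0,0,-1,-0.008,0,0,0,0,0,-1,-0.008,0,0,0,0,0,-1,-0.008,0,0,0,0,0,-1,-0.008,0,-0.06,0,0,0,-1,-0.008,0,-0.14,0,0,0,-1,-0.08,0,-0.2,0,0,0,-1,-0.16,0,-0.21,0,0,0,-1,-0.24,0,-0.21,0,0,0,-1,-0.32,0,-0.21,0,0,0,-1,-0.4,0,-0.21,0,0,0,-1,-0.4,0,-0.21,0,0,0]
}}

```text
time_s: 4.75
position: [0.4131, -0.1356, 0.1732]
tool_rot: [[0.993, 0.121, -0.004], [0.121, -0.993, 0.002], [-0.004, -0.002, -1.0]]
ft_force: [0.2, 0.1, 0.2]
grip_width: 0.0853
gripper_force: 0.0
```

Run:
```python
from h import *
st(); c=cam('wrist'); cv2.imwrite('pics/w2.png',c[0][:,:,::-1])
import pickle; pickle.dump(c,open('w2.pkl','wb'))
hsv=cv2.cvtColor(c[0],cv2.COLOR_RGB2HSV);H,S,V=cv2.split(hsv)
for b in blobs((S<75)&(V>70)&(H<40),5000):
    r,P=rect(b,c,.071); print(np.round(r[0],1),np.round(r[1],1),round(r[2],2))
```

```text
t 4.75 p [ 413.1 -135.6  173.2] yaw 6.93 tilt [-0.0039 -0.0024] F [0.2 0.1 0.2] w 85.3 gf 0.0
[ 522.5 -125.1] [70.5 56.2] 6.98
[ 331.5 -141.7] [169.5 533.4] 7.6
```

View pics/w2.png

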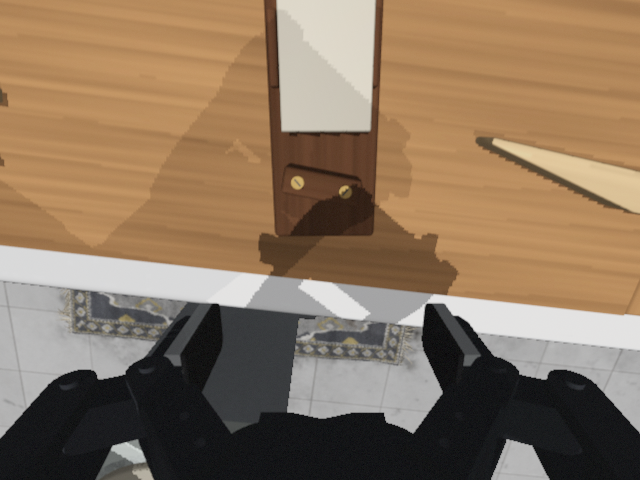

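The stone's near end is at row 132 (columns 281-371), and the stop's slanted top edge runs from about (286,165) to (360,182). I'll zoom in to find the edges.

Run:
```python
import pickle,cv2
c=pickle.load(open('w2.pkl','rb')); im=c[0][120:245,258:393,::-1].astype(float)*1.7
cv2.imwrite('pics/w2c.png',cv2.resize(im.clip(0,255).astype('uint8'),None,fx=4.5,fy=4.5,interpolation=cv2.INTER_CUBIC))
```

```text
(no output)
```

View pics/w2c.png

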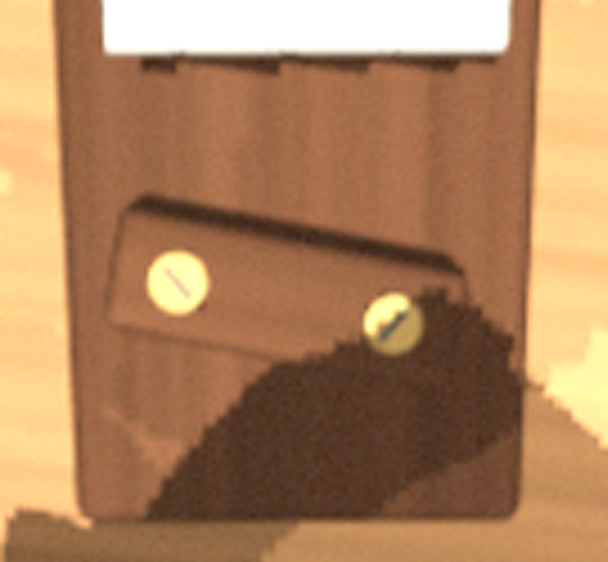

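Run:
```python
from h import *
import pickle
c=pickle.load(open('w2.pkl','rb'))
f=lambda a:np.array(a)/4.5+[258,120]-.4
r,P=rect([b for b in blobs((lambda h:(h[...,1]<75)&(h[...,2]>70)&(h[...,0]<40))(cv2.cvtColor(c[0],cv2.COLOR_RGB2HSV)),5000)][0],c,.071)
yaw=np.radians(7.05); ex=np.array([np.cos(yaw),np.sin(yaw)]); ey=np.array([-ex[1],ex[0]])
near=np.array(r[0])-ex*r[1][0]/2; print('near end mid',near, 'edge line', )
O=near/1e3+.072*ex; print('holder origin',O)
for nm,a,z in [('stone end',[(110,52),(505,52)],.071),('stop top',[(130,212),(465,273)],.069),('stop foot',[(148,196),(455,257)],.043),('holder end',[(90,518),(515,518)],.043),('bed sides',[(57,100),(540,100),(75,400),(522,400)],.043)]:
    Q=toplane(f(a),c,z)[:,:2]-O; print(nm,np.round(np.c_[Q@ex,Q@ey]*1e3,1).tolist())
```

```text
near end mid [ 487.48655424 -129.39835652] edge line
holder origin [ 0.55894219 -0.1205614 ]
stone end [[-71.4, 27.0], [-71.5, -27.5]]
stop top [[-93.3, 25.2], [-102.1, -23.2]]
stop foot [[-93.5, 24.9], [-103.3, -24.3]]
holder end [[-147.2, 36.3], [-147.3, -35.9]]
bed sides [[-78.8, 38.7], [-79.0, -36.9], [-126.7, 38.0], [-126.8, -36.2]]
```

The gap is about 26 mm at the middle. One packer leaves 16 mm, which puts the tip at y≈+55; two would leave only 6 mm, so one is needed. I'll fetch the nearest packer, (434,153).

```bash
python3 -c "
from h import *
go(.434,.153,.166,14)"
```

```text
go [ 0.1046 -0.5707  0.0159] [-0.0002  0.0003 -0.0591] mm [  52.3 -285.4    7.9]
```

{"method": "arm_command", "body": {
  "commands": [-1,0.105,-0.571,0.014,0,0,-0.059,-1,0.105,-0.571,0.014,0,0,-0.059,-1,0.105,-0.571,0.014,0,0,-0.059,-1,0.105,-0.571,0.014,0,0,-0.059,-1,0.105,-0.571,0.014,0,0,-0.059,-1,0.105,-0.571,0.014,0,0,-0.059,-1,0.105,-0.571,0.014,0,0,-0.059,-1,0.105,-0.571,0.014,0,0,-0.059,-1,0.105,-0.571,0.014,0,0,-0.059,-1,0.105,-0.571,0.014,0,0,-0.059]
}}

```text
time_s: 5.63
position: [0.4365, 0.1532, 0.1665]
tool_rot: [[0.97, 0.245, 0.0], [0.245, -0.97, -0.0], [0.0, 0.0, -1.0]]
ft_force: [0.2, 0.5, -0.5]
grip_width: 0.0853
gripper_force: 0.0
```

Run:
```python
from h import *
st(); c=cam('wrist'); cv2.imwrite('pics/w3.png',c[0][:,:,::-1])
H,S,V=cv2.split(cv2.cvtColor(c[0],cv2.COLOR_RGB2HSV))
for p in topix([[.434,.153,.052],[.489,.143,.052],[.434,.153,.022]],c): print(p,c[0][int(p[1]),int(p[0])],H[int(p[1]),int(p[0])],S[int(p[1]),int(p[0])],V[int(p[1]),int(p[0])])
for b in blobs((V>205)&(S>75)&(S<118)&(H>12)&(H<28),300):
    r,P=rect(b,c,.052); ys,xs=np.nonzero(b); print(xs.mean().round(),ys.mean().round(),b.sum(),np.round(r[0],1),np.round(r[1],1),round(r[2],2))
```

```text
t 5.63 p [436.5 153.2 166.5] yaw 14.16 tilt [0.0004 0.0003] F [ 0.2  0.5 -0.5] w 85.3 gf 0.0
[320.47862236 244.11964432] [107  90  66] 18 98 107
[354.46280674 172.97365009] [194 169 130] 18 84 194
[320.58819385 232.4063118 ] [80 66 49] 16 99 80
394.0 77.0 480 [550.1 138.1] [ 7.9 39.5] 16.16
```

View pics/w3.png

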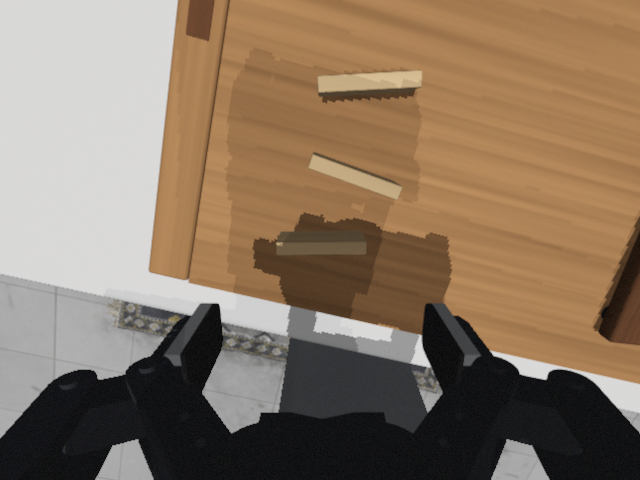

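Packer 3's top face is centred at about (321,249), columns 277-366, and is nearly level with the fingers. The other two packers are clear of it.

Run:
```python
from h import *
c=cam('wrist')
Q=toplane([(277,251),(366,247.5),(321.5,249.2)],c,.052); print(Q, np.linalg.norm(Q[0]-Q[1]),np.degrees(np.arctan2(*(Q[0]-Q[1])[[1,0]])))
go(Q[2,0],Q[2,1],.045,14.5)
```

```text
[[0.42111248 0.18177035 0.052     ]
 [0.43942987 0.1196515  0.052     ]
 [0.43032238 0.15067319 0.052     ]] 0.06476324794447552 106.42954930819242
go [-1.260e-02 -1.000e-04  2.431e-01] [ 0.0001 -0.0001 -0.004 ] mm [ -6.3  -0.  121.6]
```

{"method": "arm_command", "body": {
  "commands": [-1,-0.01,0,0.08,0,0,-0.01,-1,-0.01,0,0.15,0,0,-0.01,-1,-0.01,0,0.2,0,0,-0.01,-1,-0.01,0,0.241,0,0,-0.01,-1,-0.01,0,0.241,0,0,-0.01,-1,-0.01,0,0.241,0,0,-0.01,1,-0.01,0,0.241,0,0,-0.01,1,-0.01,0,0.241,0,0,-0.01,1,-0.01,0,0.241,0,0,-0.01,1,-0.01,0,0.241,0,0,-0.01,1,-0.01,0,0.241,0,0,-0.01],
  "newtons": 40
}}

```text
time_s: 6.65
position: [0.432, 0.1516, 0.0478]
tool_rot: [[0.965, 0.264, 0.004], [0.264, -0.965, -0.0], [0.004, 0.001, -1.0]]
ft_force: [-0.6, -1.9, 5.0]
grip_width: 0.0648
gripper_force: 43.6
```

```bash
python3 -c "
from h import *
st()"
```

```text
t 6.65 p [432.  151.6  47.8] yaw 15.3 tilt [0.0036 0.0011] F [-0.6 -1.9  5. ] w 64.8 gf 43.6
```

Gripped at 64.8 mm. I'll lift and carry it to above the gap.

```bash
python3 -c "
from h import *
go(.481,-.1302,.135,7.05)"
```

```text
go [-0.0535  0.5697 -0.174 ] [ 0.0004 -0.0017  0.0688] mm [-26.8 284.8 -87. ]
```

{"method": "arm_command", "body": {
  "commands": [1,0,0,-0.08,0,0,0,1,0,0.05,-0.15,0,0,0,1,-0.054,0.57,-0.174,0,-0.002,0.069,1,-0.054,0.57,-0.174,0,-0.002,0.069,1,-0.054,0.57,-0.174,0,-0.002,0.069,1,-0.054,0.57,-0.174,0,-0.002,0.069,1,-0.054,0.57,-0.174,0,-0.002,0.069,1,-0.054,0.57,-0.174,0,-0.002,0.069,1,-0.054,0.57,-0.174,0,-0.002,0.069,1,-0.054,0.57,-0.174,0,-0.002,0.069,1,-0.054,0.57,-0.174,0,-0.002,0.069,1,-0.054,0.57,-0.174,0,-0.002,0.069]
}}

```text
time_s: 7.65
position: [0.4798, -0.1289, 0.1335]
tool_rot: [[0.992, 0.123, -0.004], [0.123, -0.992, -0.001], [-0.004, 0.0, -1.0]]
ft_force: [-0.2, 0.7, -1.1]
grip_width: 0.0652
gripper_force: 45.0
```

Run:
```python
from h import *
import pickle
st(); c=cam('wrist'); cv2.imwrite('pics/w4.png',c[0][:,:,::-1]); pickle.dump(c,open('w4.pkl','wb'))
```

```text
t 7.65 p [ 479.8 -128.9  133.5] yaw 7.07 tilt [-0.004   0.0001] F [-0.2  0.7 -1.1] w 65.2 gf 45.0
```

View pics/w4.png

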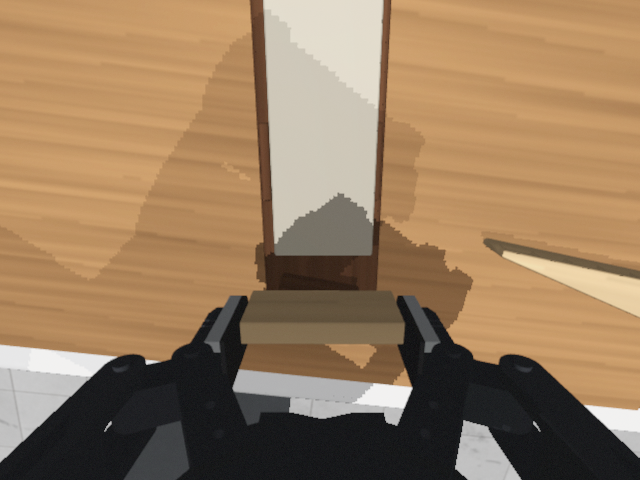

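The packer is held level: its far face spans rows 291-321 and its top rows 321-344, between the pads at columns 241-404. The stone's end is at row 255.

Run:
```python
from h import *
import pickle
c=pickle.load(open('w4.pkl','rb'))
O=np.array([.55894,-.12056]); yaw=np.radians(7.05); ex=np.array([np.cos(yaw),np.sin(yaw)]); ey=np.array([-ex[1],ex[0]])
p=np.array([.4798,-.1289]); print('tcp',(p-O)@ex*1e3,(p-O)@ey*1e3)
for nm,a,z in [('far bottom',[(252,291),(388,291)],.1077),('far top',[(243,321),(403,320)],.1377),('near top',[(241,344),(404,343)],.1377),('stone end',[(274,255.5),(372,255.5)],.071)]:
    Q=toplane(a,c,z)[:,:2]-O; print(nm,np.round(np.c_[Q@ex,Q@ey]*1e3,1).tolist())
```

```text
tcp -79.56526961879021 1.436339266753609
far bottom [[-76.1, 33.9], [-76.1, -30.6]]
far top [[-74.2, 31.5], [-73.8, -30.9]]
near top [[-84.7, 33.1], [-84.2, -32.0]]
stone end [[-71.9, 28.1], [-71.9, -27.9]]
```

Clearances are good: about 2.5 mm to the stone and 8 mm to the stop. I'll lower it.

{"method": "arm_command", "body": {
  "commands": [1,0,0.002,0.04,0,0,0,1,0,0.002,0.08,0,0,0,1,0,0.002,0.1,0,0,0,1,0,0.002,0.115,0,0,0,1,0,0.002,0.124,0,0,0,1,0,0.002,0.127,0,0,0,1,0,0.002,0.127,0,0,0]
}}

```text
time_s: 8.28
position: [0.4802, -0.1309, 0.0698]
tool_rot: [[0.992, 0.123, -0.004], [0.123, -0.992, -0.001], [-0.004, 0.0, -1.0]]
ft_force: [0.6, -0.4, 0.4]
grip_width: 0.0649
gripper_force: 45.0
```

{"method": "arm_command", "body": {
  "commands": [1,0.002,0,0.001,0,0,0,1,0.005,0,0.001,0,0,0,1,0.007,0,0.001,0,0,0,1,0.009,0,0.001,0,0,0,1,0.009,0,0.001,0,0,0]
}}

```text
time_s: 8.7
position: [0.4839, -0.1305, 0.069]
tool_rot: [[0.992, 0.123, -0.006], [0.123, -0.992, -0.0], [-0.006, -0.0, -1.0]]
ft_force: [-4.5, -0.3, 1.6]
grip_width: 0.0654
gripper_force: 45.2
```

{"method": "arm_command", "body": {
  "commands": [1,0,0,0.002,0,0,0,1,-0.001,0,0.002,0,0,0,-1,-0.001,0,0.002,0,0,0,-1,-0.001,0,0.002,0,0,0,-1,-0.001,0,0.002,0,0,0,-1,-0.001,0,0.002,0,0,0,-1,-0.001,0,-0.02,0,0,0,-1,-0.001,0,-0.06,0,0,0,-1,-0.001,0,-0.14,0,0,0,-1,-0.06,0,-0.2,0,0,0,-1,-0.1,0,-0.2,0,0,0,-1,-0.1,0,-0.2,0,0,0]
}}

```text
time_s: 9.7
position: [0.4333, -0.1368, 0.1707]
tool_rot: [[0.993, 0.122, -0.003], [0.122, -0.993, -0.002], [-0.003, 0.002, -1.0]]
ft_force: [0.4, -0.6, -0.2]
grip_width: 0.0858
gripper_force: 0.0
```

Run:
```python
from h import *
import pickle
st(); c=cam('wrist'); pickle.dump(c,open('w5.pkl','wb'))
cv2.imwrite('pics/w5.png',c[0][:,:,::-1])
go(.48,-.36,.17,-5.5)
```

```text
t 9.7 p [ 433.3 -136.8  170.7] yaw 6.98 tilt [-0.0029  0.0018] F [ 0.4 -0.6 -0.2] w 85.8 gf 0.0
go [3.630e-02 4.541e-01 3.000e-04] [0.0007 0.0014 0.1038] mm [1.820e+01 2.271e+02 2.000e-01]
```

View pics/w5.png

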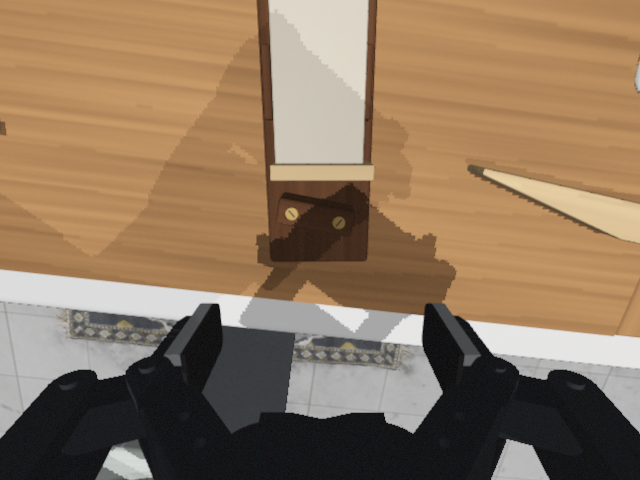

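The packer stands flush against the stone (rows 164-181) with a clear gap to the near stop. Next is the wedge, gripped with tool y across its tail.

```bash
python3 -c "
from h import *
print(np.round(env.observe()['q'],1)); go(.475,-.375,.166,84.5)"
```

```text
[-32.3  17.3  96.2  -0.2  66.6  50.8]
go [0.0228 0.4827 0.0084] [-6.000e-04  1.600e-03 -6.462e-01] mm [ 11.4 241.4   4.2]
```

{"method": "arm_command", "body": {
  "commands": [-1,0.023,0.483,0.008,0,0,-0.646,-1,0.023,0.483,0.008,0,0,-0.646,-1,0.023,0.483,0.008,0,0,-0.646,-1,0.023,0.483,0.008,0,0,-0.646,-1,0.023,0.483,0.008,0,0,-0.646,-1,0.023,0.483,0.008,0,0,-0.646,-1,0.023,0.483,0.008,0,0,-0.646,-1,0.023,0.483,0.008,0,0,-0.646,-1,0.023,0.483,0.008,0,0,-0.646,-1,0.023,0.483,0.008,0,0,-0.646,-1,0.023,0.483,0.008,0,0,-0.646,-1,0.023,0.483,0.008,0,0,-0.646]
}}

```text
time_s: 10.75
position: [0.4768, -0.375, 0.1642]
tool_rot: [[0.091, 0.996, -0.005], [0.996, -0.091, 0.0], [-0.0, -0.005, -1.0]]
ft_force: [-0.6, 0.8, -0.4]
grip_width: 0.0853
gripper_force: 0.0
```

Run:
```python
from h import *
import pickle
st(); c=cam('wrist'); pickle.dump(c,open('w6.pkl','wb'))
cv2.imwrite('pics/w6.png',c[0][:,:,::-1])
```

```text
t 10.75 p [ 476.8 -375.   164.2] yaw 84.77 tilt [-0.0002 -0.0047] F [-0.6  0.8 -0.4] w 85.3 gf 0.0
```

View pics/w6.png

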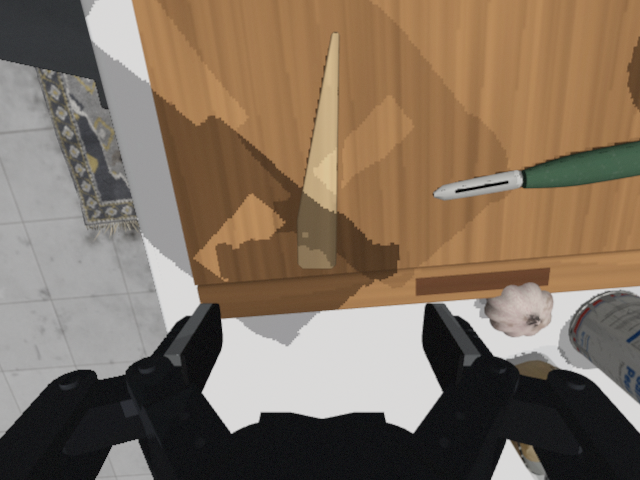

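The wedge's straight edge runs from (339,34) to (335,268). Its tail end is at row 268, columns 298-335, and the peeler is well clear.

Run:
```python
from h import *
import pickle
c=pickle.load(open('w6.pkl','rb'))
Q=toplane([(339,34),(335.5,268.5),(298,267)],c,.05)[:,:2]; print(Q.round(4))
d=Q[0]-Q[1]; L=np.linalg.norm(d); d/=L; a=np.degrees(np.arctan2(d[1],d[0])); print(L,a,np.linalg.norm(Q[1]-Q[2]))
mid=(Q[0]+Q[1])/2; n=np.array([d[1],-d[0]])   # wedge +x
t=mid-.0143*n-.059*d; print('tail',t, 'end-based',Q[1]-.0143*n+.0185*d)
go(t[0],t[1],.044,a)
```

```text
[[ 0.4976 -0.2446]
 [ 0.4834 -0.3969]
 [ 0.4559 -0.3932]]
0.15294375365280585 84.64756500199324 0.02772674493484319
tail [ 0.47076481 -0.37818419] end-based [ 0.47086072 -0.37716055]
go [-0.0074 -0.0101  0.2407] [-0.0023  0.0002 -0.0018] mm [ -3.7  -5.  120.3]
```

{"method": "arm_command", "body": {
  "commands": [-1,-0.007,-0.01,0.07,0,0,-0.002,-1,-0.007,-0.01,0.14,0,0,-0.002,-1,-0.007,-0.01,0.2,0,0,-0.002,-1,-0.007,-0.01,0.236,0,0,-0.002,-1,-0.007,-0.01,0.236,0,0,-0.002,-1,-0.007,-0.01,0.236,0,0,-0.002,1,-0.007,-0.01,0.236,0,0,-0.002,1,-0.007,-0.01,0.236,0,0,-0.002,1,-0.007,-0.01,0.236,0,0,-0.002,1,-0.007,-0.01,0.236,0,0,-0.002,1,-0.007,-0.01,0.236,0,0,-0.002,1,-0.007,-0.01,0.236,0,0,-0.002],
  "newtons": 60
}}

```text
time_s: 11.8
position: [0.4708, -0.3785, 0.0483]
tool_rot: [[0.091, 0.996, -0.003], [0.996, -0.091, -0.002], [-0.003, -0.003, -1.0]]
ft_force: [0.1, 0.5, 6.6]
grip_width: 0.0273
gripper_force: 61.0
```

{"method": "arm_command", "body": {
  "commands": [1,0,0,0,0,0,0,1,0,0,0,0,0,0,1,0,0,0,0,0,0],
  "newtons": 110
}}

```text
time_s: 12.05
position: [0.4709, -0.3786, 0.0485]
tool_rot: [[0.091, 0.996, -0.002], [0.996, -0.091, -0.003], [-0.003, -0.002, -1.0]]
ft_force: [-0.6, -0.8, 7.0]
grip_width: 0.0262
gripper_force: 109.1
```

```bash
python3 -c "
from h import *
st()"
```

```text
t 12.05 p [ 470.9 -378.6   48.5] yaw 84.78 tilt [-0.0029 -0.0022] F [-0.6 -0.8  7. ] w 26.2 gf 109.1
```

Gripped. I'll lift, align to yaw 97.05, and hover with the tip just right of the holder.

```bash
python3 -c "
from h import *
go(.4831,-.3163,.1,97.05)"
```

```text
go [ 0.126   0.0128 -0.1033] [-0.0012  0.0013 -0.1023] mm [ 63.    6.4 -51.7]
```

{"method": "arm_command", "body": {
  "commands": [1,0,0,-0.05,0,0,0,1,0,0,-0.1,0,0,0,1,0.05,0.006,-0.103,-0.001,0.001,-0.05,1,0.1,0.013,-0.103,-0.001,0.001,-0.102,1,0.126,0.013,-0.103,-0.001,0.001,-0.102,1,0.126,0.013,-0.103,-0.001,0.001,-0.102,1,0.126,0.013,-0.103,-0.001,0.001,-0.102]
}}

```text
time_s: 12.63
position: [0.4829, -0.3158, 0.0987]
tool_rot: [[-0.12, 0.993, -0.002], [0.993, 0.12, 0.001], [0.001, -0.002, -1.0]]
ft_force: [-0.5, 0.9, -1.4]
grip_width: 0.0259
gripper_force: 108.3
```

Run:
```python
from h import *
import pickle
st(); c=cam('wrist'); pickle.dump(c,open('w7.pkl','wb'))
cv2.imwrite('pics/w7.png',c[0][:,:,::-1])
go(.4831,-.3163,.072,97.05)
```

```text
t 12.63 p [ 482.9 -315.8   98.7] yaw 96.92 tilt [ 0.0014 -0.0022] F [-0.5  0.9 -1.4] w 25.9 gf 108.3
go [0.0002 0.0007 0.0531] [-0.001  -0.0006 -0.0013] mm [ 0.1  0.4 26.6]
```

View pics/w7.png

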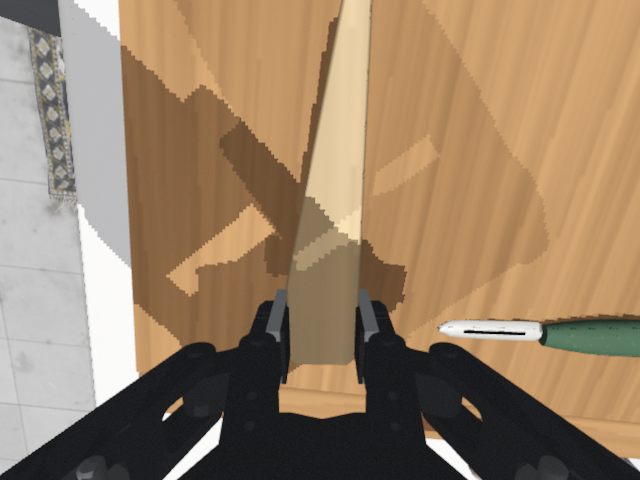

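The wedge is held by its tail (end at row 363). Its straight edge runs from about (371,20) to (360,230). I'll check its line relative to the tool.

Run:
```python
from h import *
import pickle
c=pickle.load(open('w7.pkl','rb')); g=cv2.GaussianBlur(cv2.cvtColor(c[0],cv2.COLOR_RGB2LAB),(3,3),0).astype(float)
pts=[]
for v in range(5,200,3):
    row=g[v,340:395]; d=np.abs(np.diff(row,axis=0)).sum(1); u=340+d.argmax()+.5; pts.append((u,v))
pts=np.array(pts); f=np.polyfit(pts[:,1],pts[:,0],1)
for _ in range(4):
    k=np.abs(np.polyval(f,pts[:,1])-pts[:,0])<2; f=np.polyfit(pts[k,1],pts[k,0],1)
print(k.sum(),len(k),f)
Q=toplane([(np.polyval(f,5),5),(np.polyval(f,200),200),(320,363)],c,.1002)[:,:2]
d=Q[0]-Q[1]; print('edge yaw-90',np.degrees(np.arctan2(d[1],d[0]))-90)
O=np.array([.55894,-.12056]); yaw=np.radians(7.05); ex=np.array([np.cos(yaw),np.sin(yaw)]); ey=np.array([-ex[1],ex[0]])
print(np.round(np.c_[(Q-O)@ex,(Q-O)@ey]*1e3,1)); p=np.array([.4829,-.3158])-O; print('tcp',p@ex*1e3,p@ey*1e3)
```

```text
64 65 [-4.56695669e-02  3.70096583e+02]
edge yaw-90 6.272372838986001
[[ -85.7  -71.4]
 [ -86.5 -131.4]
 [-101.4 -200.1]]
tcp -99.42796428578676 -184.43106874381095
```

The wedge is aligned within 0.7°, its face about 3-4 mm clear of the packing. I'll turn 0.5°, lower, and slide in.

{"method": "arm_command", "body": {
  "commands": [1,0,0,0.03,0,0,-0.004,1,0,0,0.053,0,0,-0.004,1,0,0,0.053,0,0,-0.004,1,0.02,0,0.053,0,0,-0.004,1,0.04,0,0.053,0,0,-0.004,1,0.06,0,0.053,0,0,-0.004,1,0.08,0,0.053,0,0,-0.004,1,0.1,0,0.053,0,0,-0.004,1,0.12,0,0.053,0,0,-0.004,1,0.13,0,0.053,0,0,-0.004,1,0.13,0,0.053,0,0,-0.004]
}}

```text
time_s: 13.6
position: [0.4747, -0.25, 0.0725]
tool_rot: [[-0.132, 0.991, -0.002], [0.991, 0.132, 0.002], [0.002, -0.002, -1.0]]
ft_force: [0.8, 0.8, -0.1]
grip_width: 0.0258
gripper_force: 108.3
```

```bash
cat >> h.py <<'E'
O=np.array([.55894,-.12056]); yw=np.radians(7.05); ex=np.array([np.cos(yw),np.sin(yw)]); ey=np.array([-ex[1],ex[0]])
def hs():
    st(); s=env.observe(); p=np.array(s['position'])[:2]-O; F=np.array(s['ft_force'])[:2]
    print('holder tcp',np.round([p@ex*1e3,p@ey*1e3],1),'tip y',round(p@ey*1e3+139,1),'F',np.round([F@ex,F@ey],1),'M',np.round(s['wrist_torque'],2))
E
python3 -c "
from h import *
hs()"
```

```text
t 13.6 p [ 474.7 -250.    72.5] yaw 97.58 tilt [ 0.0018 -0.002 ] F [ 0.8  0.8 -0.1] w 25.8 gf 108.3
holder tcp [ -99.5 -118.2] tip y 20.8 F [0.8 0.7] M [-0.02 -0.02 -0.01]
```

No contact yet, and the tip is at about +21. I'll lower it to the bed and ease against the packing.

{"method": "arm_command", "body": {
  "commands": [1,0,0,0.003,0,0,0,1,0,0,0.006,0,0,0,1,0,0.002,0.007,0,0,0,1,0,0.004,0.007,0,0,0,1,0,0.006,0.007,0,0,0,1,0,0.006,0.007,0,0,0]
}}

```text
time_s: 14.1
position: [0.478, -0.2512, 0.0688]
tool_rot: [[-0.13, 0.991, -0.002], [0.991, 0.13, 0.001], [0.001, -0.002, -1.0]]
ft_force: [-1.1, -1.5, 1.5]
grip_width: 0.0261
gripper_force: 108.6
```

```bash
python3 -c "
from h import *
hs()"
```

```text
t 14.1 p [ 478.  -251.2   68.8] yaw 97.5 tilt [ 0.0013 -0.0017] F [-1.1 -1.5  1.5] w 26.1 gf 108.6
holder tcp [ -96.4 -119.8] tip y 19.2 F [-1.3 -1.3] M [0.01 0.19 0.11]
```

{"method": "arm_command", "body": {
  "commands": [1,0.015,0,0,0,0,0,1,0.03,0,0,0,0,0,1,0.042,0,0,0,0,0,1,0.052,0,0,0,0,0,1,0.052,0,0,0,0,0]
}}

```text
time_s: 14.52
position: [0.4743, -0.2238, 0.069]
tool_rot: [[-0.131, 0.991, -0.002], [0.991, 0.131, 0.002], [0.002, -0.002, -1.0]]
ft_force: [-0.1, 2.3, 2.8]
grip_width: 0.0261
gripper_force: 108.7
```

```bash
python3 -c "
from h import *
hs()"
```

```text
t 14.52 p [ 474.3 -223.8   69. ] yaw 97.55 tilt [ 0.0023 -0.0018] F [-0.1  2.3  2.8] w 26.1 gf 108.7
holder tcp [-96.7 -92. ] tip y 47.0 F [0.2 2.3] M [ 0.54 -0.04 -0.06]
```

{"method": "arm_command", "body": {
  "commands": [1,0.006,0,0,0,0,0,1,0.012,0,0,0,0,0,1,0.018,0,0,0,0,0,1,0.018,0,0,0,0,0]
}}

```text
time_s: 14.85
position: [0.474, -0.2165, 0.0692]
tool_rot: [[-0.13, 0.991, 0.0], [0.991, 0.13, -0.0], [-0.0, 0.0, -1.0]]
ft_force: [4.6, -2.2, 4.2]
grip_width: 0.0264
gripper_force: 108.8
```

```bash
python3 -c "
from h import *
hs()"
```

```text
t 14.85 p [ 474.  -216.5   69.2] yaw 97.48 tilt [-0.0002  0.0003] F [ 4.6 -2.2  4.2] w 26.4 gf 108.8
holder tcp [-96.1 -84.8] tip y 54.2 F [ 4.3 -2.8] M [-0.3  -0.62 -0.25]
```

Contact has begun near tip y≈54, as predicted. I'll press in further.

{"method": "arm_command", "body": {
  "commands": [1,0.006,0,0,0,0,0,1,0.012,0,0,0,0,0,1,0.016,0,0,0,0,0,1,0.016,0,0,0,0,0]
}}

```text
time_s: 15.18
position: [0.4744, -0.2102, 0.0696]
tool_rot: [[-0.13, 0.991, 0.004], [0.991, 0.13, -0.004], [-0.004, 0.004, -1.0]]
ft_force: [8.1, -7.9, 0.5]
grip_width: 0.026
gripper_force: 108.6
```

```bash
python3 -c "
from h import *
hs()"
```

```text
t 15.18 p [ 474.4 -210.2   69.6] yaw 97.47 tilt [-0.0041  0.0036] F [ 8.1 -7.9  0.5] w 26.0 gf 108.6
holder tcp [-94.9 -78.6] tip y 60.4 F [ 7.1 -8.9] M [-1.3  -1.3  -0.18]
```

{"method": "arm_command", "body": {
  "commands": [1,0,0.003,0.002,0,0,0.002,1,0.006,0.004,0.002,0,0,0.003,1,0.012,0.004,0.002,0,0,0.003,1,0.012,0.004,0.002,0,0,0.003]
}}

```text
time_s: 15.52
position: [0.4747, -0.2088, 0.0695]
tool_rot: [[-0.126, 0.992, 0.002], [0.992, 0.127, -0.013], [-0.014, 0.001, -1.0]]
ft_force: [-5.5, -34.8, 4.7]
grip_width: 0.0264
gripper_force: 109.2
```

```bash
python3 -c "
from h import *
hs()"
```

```text
t 15.52 p [ 474.7 -208.8   69.5] yaw 97.27 tilt [-0.0136  0.0008] F [ -5.5 -34.8   4.7] w 26.4 gf 109.2
holder tcp [-94.4 -77.3] tip y 61.7 F [ -9.7 -33.9] M [-5.19  1.18  0.57]
```

It is biting: 34 N resistance with the tip at about 62 (window 18 to 92). I'll press a bit firmer, taking out the tilt and the side load.

{"method": "arm_command", "body": {
  "commands": [1,0.003,-0.002,0,0,0.003,0,1,0.006,-0.002,0,0,0.005,0,1,0.008,-0.002,0,0,0.005,0,1,0.008,-0.002,0,0,0.005,0,1,0.008,-0.002,0,0,0.005,0]
}}

```text
time_s: 15.93
position: [0.4747, -0.2087, 0.0698]
tool_rot: [[-0.126, 0.992, 0.005], [0.992, 0.126, -0.01], [-0.01, 0.004, -1.0]]
ft_force: [-3.2, -51.7, -1.6]
grip_width: 0.0262
gripper_force: 108.7
```

Run:
```python
from h import *
hs()
c=cam('scene'); cv2.imwrite('pics/s9.png',c[0][:,:,::-1])
hsv=cv2.cvtColor(c[0],cv2.COLOR_RGB2HSV);H,S,V=cv2.split(hsv)
for nm,m,z in [('stone',(S<75)&(V>110)&(H<40),.071),('wood',(V>140)&(S>75)&(S<150)&(H>12)&(H<28),.0715)]:
    for b in blobs(m,30):
        ys,xs=np.nonzero(b)
        if not(220<xs.mean()<480 and 200<ys.mean()<420): continue
        r,P=rect(b,c,z); h=np.c_[(P-O)@ex,(P-O)@ey]*1e3
        print(nm,xs.mean().round(),ys.mean().round(),b.sum(),np.round(r[0]),np.round(r[1]),round(r[2],1),'holder x',h[:,0].min().round(1),h[:,0].max().round(1),'y',h[:,1].min().round(1),h[:,1].max().round(1))
```

```text
t 15.93 p [ 474.7 -208.7   69.8] yaw 97.24 tilt [-0.0101  0.0039] F [ -3.2 -51.7  -1.6] w 26.2 gf 108.7
holder tcp [-94.4 -77.1] tip y 61.9 F [ -9.5 -50.9] M [-8.21  0.9   0.51]
stone 325.0 242.0 2211 [ 589. -114.] [200.  57.] 6.6 holder x -68.8 130.8 y -25.8 32.0
stone 479.0 371.0 58 [213. -55.] [17. 30.] 18.0 holder x -342.6 -323.5 y 94.2 122.7
stone 377.0 381.0 38 [337.  65.] [14. 21.] 65.4 holder x -210.0 -189.2 y 201.3 220.6
stone 379.0 391.0 41 [321.  79.] [19. 14.] 23.3 holder x -220.3 -200.7 y 220.0 234.5
wood 375.0 266.0 383 [ 480. -118.] [92. 31.] 87.6 holder x -99.7 -68.7 y -34.3 59.6
wood 248.0 352.0 189 [540. 158.] [10. 64.] 17.1 holder x 5.9 24.7 y 246.8 310.1
wood 277.0 368.0 202 [481. 150.] [63. 10.] 84.7 holder x -54.0 -32.9 y 247.0 309.7
```

The wedge holds under 51 N without moving, the stone is home, and the spare packers are untouched. I'll do a short hold check and then hand in.

{"method": "arm_command", "body": {
  "commands": [1,0,0,0,0,0,0,1,0,0,0,0,0,0,1,0,0,0,0,0,0,1,0,0,0,0,0,0]
}}

```text
time_s: 16.32
position: [0.4747, -0.2087, 0.0698]
tool_rot: [[-0.126, 0.992, 0.005], [0.992, 0.126, -0.009], [-0.01, 0.004, -1.0]]
ft_force: [-3.3, -52.0, -2.1]
grip_width: 0.0262
gripper_force: 108.7
```

```bash
python3 -c "
from h import *
hs(); print(env.close_job())"
```

```text
t 16.32 p [ 474.7 -208.7   69.8] yaw 97.23 tilt [-0.01    0.0039] F [ -3.3 -52.   -2.1] w 26.2 gf 108.7
holder tcp [-94.4 -77.1] tip y 61.9 F [ -9.7 -51.2] M [-8.14  0.94  0.5 ]
the job is handed in; nothing more can be done
None
```

I handed the job in at 16.3 s (no verdict came back): the stone is against the far stop, one packer stands behind it, and the wedge bites with its tip about 34 mm past the stone's left side, still gripped by its tail and pressed in with about 50 N.

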